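# Stow the rolling pin against the stop of its V-groove cradle

## Robot

A 6-joint arm with a two-finger parallel gripper is mounted at the origin on the work surface. World frame = base frame: x ahead of the robot, y to its left, z up, the work surface at z = 0. Lengths are in mm, angles in degrees, forces in N, time in s.
With the tool pointing down it reaches from about 325 to 900 mm from the base axis. Payload 6.1 kg.
Tool frame: the origin (TCP) lies on the centre line of the jaws, within the pads' length; the fingertips stand 14 mm ahead of it and the grasp point (between the pads) lies 5 mm behind it; z points along the fingers, y is the line along which they close (so a half turn about z gives the same grasp; the last joint's range is limited). The gripper opens to 87 mm and grips with 3 to 60 N. Pads are 19 mm wide; open, the fingers measure 117 mm over their backs; the gripper's body (75 mm by 190 mm) begins 51 mm behind the grasp point.
Start: joints at [-7.225, 12.628, 87.462, -0, 79.91, -7.225], TCP at [624.993, -0.003, 236.538] pointing down, gripper open.
Joint ranges: [-170.65, 170.65], [-52.31, 119.04], [5.05, 147.46], [-71.25, 251.25], [11.57, 151.72], [-153.62, 153.62]. Speed limits (degrees/s): [147.25, 147.25, 172.46, 180, 180, 180].

## Interface

Orientations are given as [roll, pitch, yaw] about the fixed x, y, z axes, in that order (R = Rz(yaw) Ry(pitch) Rx(roll)).
In Python, from bench import read_state, vision, workorder gives the robot as it stands.
- The arm moves only by the tool send_rows, never from a script. Its argument "increments" is a list of rows, each a list of 2 entries, a list of its own where there are three numbers: the shift along the tool's x, y, z normalised to -1 to 1, where 1 is 0.02 m, then the turn about the tool's z normalised to -1 to 1, where 1 is 10 degrees. A call has 1 to 20 rows; each row shifts and turns the commanded pose from where the row before left it, along the tool's axes as they then stand; what a row does not reach is not made up. A row lasts 1/8 s, in which the tool goes at most 62.5 mm and 10.7 degrees, less where a joint would pass 70% of its speed; a pose out of reach is approached as far as the arm can. A call with a number of a shift or a turn outside -1 to 1 is refused whole. A call with a gripper value outside its range is refused whole. "fingers" is the opening, from 0 (shut) to 1 (fully open), set as the call begins (left out, the last holds). The fingers move at their own pace and stop on an object; "grip_force" is the grip in N (left out, the last holds). Time passes only in rows, so rows that do not move let the fingers close. It gives the time, the measured TCP pose, the force, the opening and the grip force at its end, in the units of the state.
- read_state(): the state, without advancing time (a new reading comes with each control period).
- vision.read_camera(name): name is "scene" or "side" or "wrist"; returns the picture (420x560x3 uint8, red, green, blue); there is no depth.
- vision.camera_params(name): a dict with "camera_matrix" (3x3 intrinsics, pixels), "k1" (the pictures are not rectified: a ray, as slopes to the right and down, at radius r is drawn at 1 + k1 r^2 times it, then the intrinsics apply), "cam_to_world" (4x4, takes a point from camera to world coordinates). Camera axes: x right, y up, looking along -z (the intrinsics and any distortion apply to the point x, -y, -z); pixel columns grow to the right and rows downward; lengths in mm; the calibration is good to about 2 mm. A picture is of the moment at which its call begins: read the wrist's pose just before it. camera_params takes no time and is no camera call; for the wrist camera it gives the pose at the moment of the call.
- workorder.finish_job(): hands the job in; it is judged then, once.
The state is a dict: "time_s": time; "qpos": joint angles; "qvel": joint speeds; "joint_torque": joint torques, N m; "tool_pos": TCP position; "eef_rot": TCP orientation; "wrist_force": force on the tool from outside, world axes, zero at the start; "torque": the same for the moment, N m; "gripper_width": finger opening in mm; "finger_force": force on a finger pad.
Only numpy, scipy, OpenCV 4.12 (cv2) and the standard library are available. Lean on these libraries where they do the work, as an engineer would, in place of code of your own. Each camera call takes 0.05 s, during which the arm holds its last target. There are 200 camera calls.

## Task

Put the rolling pin away: lift it off its low rest, lay it in the V-groove of the cedar cradle in front of the ledge, then push it gently along the groove, in under the ledge, until it rests against the cork stop, and let it lie there touching the stop. The stop is adjustable and sprung, so feel for it and do not ram it; leave the sugar bowl on the ledge and everything else as it stands.

Things in the scene. Friction and masses are not known exactly. Their poses are not given: they have to be found in the camera images.
- pin_mid (a point): centre of the loose rolling pin: a plain straight beech cylinder without handles, 38 mm diameter, 220 mm long, about 0.18 kg (varies), its long axis along this point's y axis (its x and z axes turn as it rolls). At the start it lies on the low rest, its centre 29 mm above the work surface
- rest: fixed low beech rest under the pin at the start, long along its y. Two saddles (60 mm wide, 20 mm long, 24 mm high) centred 85 mm either side of the middle; between them only a slat 34 mm wide, 6 mm high, so the pin can be gripped across its middle. Origin at the middle of its underside
- cradle: fixed dark cedar cradle, 90 degree V-groove open upwards, along its y axis (z up). Origin on the underside, on the groove's centre line. Base plate 110 mm wide, y -130 to 250 mm, 12 mm thick. Groove at y -130 to -40 and 30 to 215 mm, rims 36 mm above the underside, mouth 36 mm, 78 mm wide outside. At y -40 to 30 mm a notch for the fingers goes down to the base plate. Push along +y, to the stop
- load (a point): loading place: where the pin's centre goes when laid in the groove with the gripping fingers in the finger notch; on the axis of a seated pin, 45 mm above the cradle's underside, at cradle y = -5 mm; axes as the cradle's. A seated pin stands 28 mm out of the rims; its near end face can be pushed along +y with closed fingers at axis height, clear of the rims
- ledge (a point): centre of the top of the cradle's ledge, 84 mm above the cradle's underside, at cradle y = 195 mm; axes as the cradle's. The ledge is 110 x 110 mm, 12 mm thick, on four corner posts, and roofs the groove from y = 140 to 250 mm; the pin slides in beneath it (underside at 72 mm). The sugar bowl stands on it
- stop: stop under the ledge. Its frame equals the cradle's and does not tell where the pad is set. Cork pad, 24 mm diameter, on the seated pin's axis, face towards -y, set anywhere at y = 152 to 208 mm; sprung, 5 N per mm. Groove friction is unknown (1 to 3 N): the pad is felt as a rise above it. Over 12 N on the pad is too hard; a rise of 3 to 7 N is plenty. The pin stays where it is let go
- sugar_bowl: the white ceramic sugar bowl with its lid and two small handles (88 mm across, 95 mm tall), standing on the cradle's ledge; leave it alone. Origin at the centre of its underside
- jar: closed peanut butter jar, 84 mm across, 125 mm tall; leave it alone. Origin at the centre of its underside
- can: food can, 74 mm across, 110 mm tall; leave it alone. Origin at the centre of its underside
- scraper: flat bamboo pot scraper, 85 x 60 x 8 mm; leave it alone. Origin at the centre of its underside
- scoop: stainless ice cream scoop lying down, about 200 mm long, up to 30 mm high; leave it alone. Origin at the centre of its underside
- measure: small steel measuring cup with a handle, 76 mm across, 55 mm tall; leave it alone. Origin at the centre of its underside
- dispenser: black flip-top cereal dispenser, 190 x 85 x 234 mm tall; leave it alone. Origin at the centre of its underside
Things that resemble listed ones, but are neither listed nor needed, are in the scene too. What is shaped like the part that bears pin_mid but pink or red is not meant.

How it is judged (in metres and radians):
On the way, in this order (a step that is already met when the one before it is completed fails the run):
1. the rolling pin lies in the V-groove at the loading place, short of the stop (x of pin_mid in the frame of cradle between -0.005 and 0.005 m and z of pin_mid in the frame of cradle between 0.041 and 0.05 m and angle between the y axis of pin_mid and the y axis of cradle, either way round below 0.05 rad and y of pin_mid in the frame of cradle between -0.06 and 0.03 m), for 0.2 s.
2. the rolling pin, lying in the groove, has been pushed against the cork stop (x of pin_mid in the frame of cradle between -0.005 and 0.005 m and z of pin_mid in the frame of cradle between 0.041 and 0.05 m and angle between the y axis of pin_mid and the y axis of cradle, either way round below 0.05 rad and contact force between pin and stop above 0.2 N), for 0.2 s.
At the end, for the whole second after the job is handed in: The rolling pin lies still in the V-groove (axis within 5 mm of the groove's centre line, within 4 to 5 mm of its seated height and within 0.05 rad of the groove's direction), let go of, its end in contact with the cork pad (at least 0.2 N) (all of step 2 and linear speed of pin below 0.01 m/s); the robot touches nothing.
It fails at once if the stop is pressed with more than 12 N (contact force between anything else and stop above 12 N).
It fails at once if the sugar bowl is shifted by more than 15 mm or tipped (distance of sugar_bowl from where it was at the start of the episode above 0.015 m or angle between sugar_bowl's own z axis and vertical above 0.2 rad).
It fails at once if another bystander is shifted by more than 25 mm (distance of any of jar, can, scraper, scoop, measure, dispenser from where it was at the start of the episode above 0.025 m).
It also fails if it takes over 72 s, if anything falls off the work surface, if the arm or the gripper's body presses on something with over 40 N, if the wrist force passes 120 N, or if a joint passes its speed limit or range.

## Working session

There is one attempt and no reset: what is moved stays moved. The work goes in short steps, Python scripts to look and compute and a tool call to move; the robot and the scene stay as the last step left them, time stands still between calls to the robot, and variables do not carry over. Pictures are saved under pics/ and viewed, at most 10 in all, crops included, and the job is handed in when it is done.

Besides the shell and the picture viewer there is one more tool, called after "Request:" as name([rows], argument=value, ...), one row to a line, values as JSON. send_rows: Moves the arm, as the interface text tells. Scaled input: -1 to 1 covers 0.02 m each way for a shift and 10 degrees each way for a turn. Its arguments: {"type":"object","properties":{"increments":{"type":"array"},"fingers":{"type":"number"},"grip_force":{"type":"number"}},"required":["increments"]}

```bash
mkdir -p pics; cat > h.py <<'E'
import numpy as np, cv2
from bench import read_state, vision, workorder
def shot(n,f=None):
    P=vision.camera_params(n); im=np.array(vision.read_camera(n))
    if f: cv2.imwrite('pics/'+f,im[:,:,::-1])
    return im,P
def ray(P,u,v):
    K=np.array(P['camera_matrix'],float);k=P['k1'];T=np.array(P['cam_to_world'],float)
    d=np.array([(u-K[0,2])/K[0,0],(v-K[1,2])/K[1,1]]);s=d.copy()
    for _ in range(30): s=d/(1+k*(s@s))
    return T[:3,3],T[:3,:3]@np.array([s[0],-s[1],-1.])
def onz(P,u,v,z):
    o,r=ray(P,u,v);return o+r*(z-o[2])/r[2]
def proj(P,p):
    K=np.array(P['camera_matrix'],float);T=np.array(P['cam_to_world'],float)
    c=T[:3,:3].T@(np.array(p,float)-T[:3,3]);s=np.array([c[0],-c[1]])/-c[2];s=s*(1+P['k1']*(s@s))
    return K[0,0]*s[0]+K[0,2],K[1,1]*s[1]+K[1,2]
E
python3 - <<'E'
from h import *
a,P=shot('scene'); b,Q=shot('side'); 
cv2.imwrite('pics/a.png',a[:,:,::-1]);cv2.imwrite('pics/b.png',b[:,:,::-1])
c,R=shot('wrist','c.png')
np.savez('s.npz',a=a,b=b)
for p in (P,Q,R):print(np.round(p['cam_to_world'],2).tolist(),p['k1'],np.round(p['camera_matrix'],0).tolist())
print(read_state())
E
```

```text
[[-0.78, -0.42, 0.47, 1051.69], [0.63, -0.5, 0.59, 718.27], [-0.02, 0.75, 0.66, 834.49], [0.0, 0.0, 0.0, 1.0]] -0.025582511023686597 [[483.0, 0.0, 281.0], [0.0, 483.0, 210.0], [0.0, 0.0, 1.0]]
[[0.8, 0.36, -0.48, -61.17], [-0.6, 0.49, -0.63, -721.44], [0.01, 0.79, 0.61, 786.02], [0.0, 0.0, 0.0, 1.0]] 0.033406553532446474 [[450.0, 0.0, 288.0], [0.0, 450.0, 222.0], [0.0, 0.0, 1.0]]
[[1.0, 0.0, 0.0, 624.36], [-0.0, 0.96, 0.29, 79.39], [-0.0, -0.29, 0.96, 383.13], [0.0, 0.0, 0.0, 1.0]] -0.09657289894105042 [[365.0, 0.0, 270.0], [0.0, 365.0, 213.0], [0.0, 0.0, 1.0]]
{'time_s': 0.15, 'qpos': array([-7.22685457e+00,  1.26650186e+01,  8.75105739e+01, -1.29785136e-03,
        7.99111583e+01, -7.22486506e+00]), 'qvel': array([-0.04488197, -0.19165718, -0.06328386, -0.12004554, -0.19892216,
        0.01014763]), 'joint_torque': array([ 5.44750201e-04, -4.95191681e+01, -3.87881935e+01,  6.99610985e-02,
        5.31197037e-02, -7.11234907e-05]), 'tool_pos': array([6.24538670e+02, 2.70292313e-02, 2.35688094e+02]), 'eef_rot': array([-1.79913777e+02, -9.64280229e-03,  8.99982316e+01]), 'wrist_force': array([-0.18574505, -1.08729407, -0.21875812]), 'torque': array([ 0.00650724, -0.00401633, -0.00286588]), 'finger_force': 0.0, 'gripper_width': 86.77601348372902}
```

View pics/a.png

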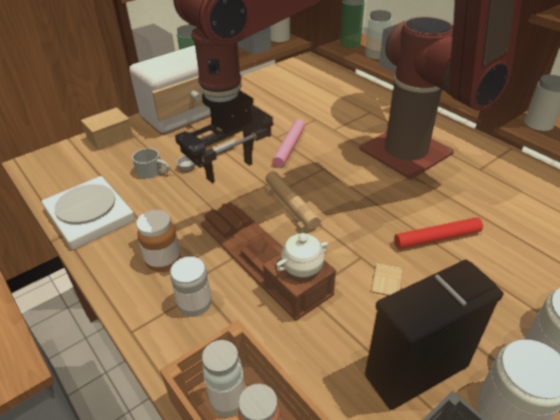

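View pics/b.png

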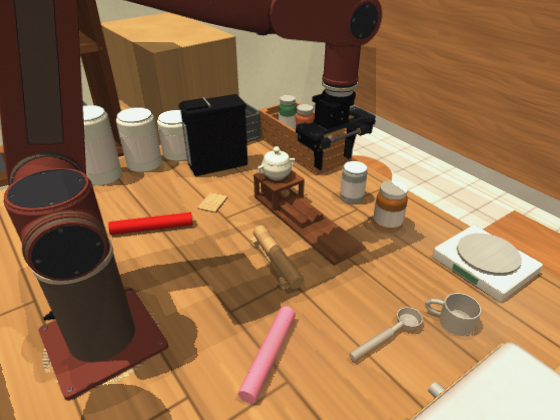

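Scene: the beech pin is at about (293,199), with the pink one at (290,142) and the red one at (438,233) as lookalikes; the cradle runs from (215,215) to (330,285), bowl on ledge at (303,255). Side: beech pin (277,257), pink (268,350), red (150,223), cradle from (350,250) to the ledge at (278,182). I choose the beech one and check it in a close crop of both views.

```bash
python3 - <<'E'
from h import *
d=np.load('s.npz')
x=cv2.resize(d['a'][165:315,200:340],None,fx=2.8,fy=2.8,interpolation=3)
y=cv2.resize(d['b'][145:295,235:375],None,fx=2.8,fy=2.8,interpolation=3)
cv2.imwrite('pics/d.png',np.hstack([x,y])[:,:,::-1])
E
```

```text
(no output)
```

View pics/d.png

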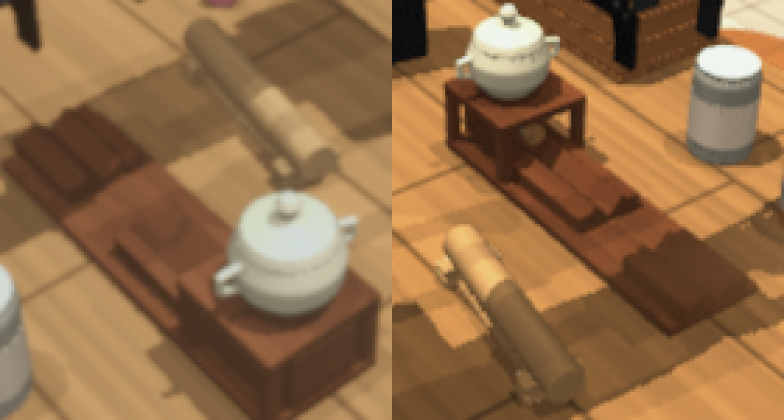

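View pics/c.png

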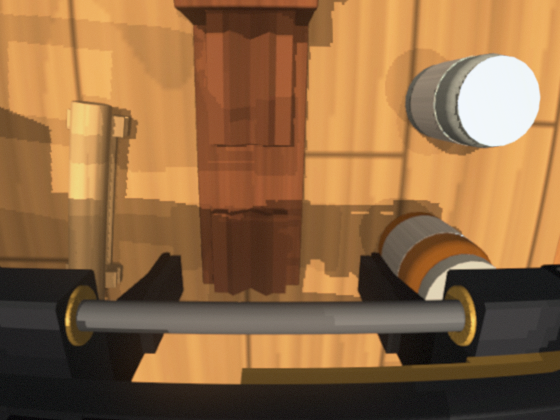

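The crop confirms the plain beech cylinder on the saddled rest; the cork pad shows under the ledge in side at about (286,191). Wrist: pin's far end at (91,104), edges at columns 70–112; cradle between columns 195–308, notch rows 147–210, ledge edge at row 8.

```bash
cat > m1.py <<'E'
from h import *
P=vision.camera_params('scene');Q=vision.camera_params('side');W=vision.camera_params('wrist')
f=lambda p:np.round(p,0).tolist()
A=lambda x,y:(x/2.8+200,y/2.8+165); B=lambda x,y:((x-392)/2.8+235,y/2.8+145)
print('pin far end scene/side', f(onz(P,*A(318,166),29)),f(onz(Q,*B(460,243),29)))
print('pin near end', f(onz(P,*A(197,40),29)),f(onz(Q,*B(565,372),29)))
for q in ((91,104),(72,250),(112,250),(70,110),(110,110)):print('wr pin',q,f(onz(W,*q,40)))
print('near corners side',f(onz(Q,*B(672,330),6)),f(onz(Q,*B(757,287),6)),'scene',f(onz(P,*A(5,165),12)))
print('ledge corners scene', f(onz(P,*A(180,285),84)),f(onz(P,*A(377,292),84)),f(onz(P,*A(262,373),84)))
print('ledge side', f(onz(Q,*B(446,88),84)),f(onz(Q,*B(513,128),84)),f(onz(Q,*B(585,96),84)))
for q in ((195,20),(308,20),(197,180),(305,180)):print('plate',f(onz(W,*q,12)))
for q in ((203,212),(297,210),(203,285),(297,285),(207,147),(293,145),(208,20),(296,20)):print('block',f(onz(W,*q,36)))
print('ledge wr',f(onz(W,176,8,84)),f(onz(W,316,8,84)))
print('pad',f(onz(Q,*B(535,130),45)))
E
python3 m1.py
```

```text
pin far end scene/side [452.0, 88.0, 29.0] [449.0, 77.0, 29.0]
pin near end [421.0, -123.0, 29.0] [424.0, -121.0, 29.0]
wr pin (91, 104) [457.0, 82.0, 40.0]
wr pin (72, 250) [415.0, -65.0, 40.0]
wr pin (112, 250) [459.0, -64.0, 40.0]
wr pin (70, 110) [435.0, 77.0, 40.0]
wr pin (110, 110) [474.0, 76.0, 40.0]
near corners side [550.0, -117.0, 6.0] [656.0, -120.0, 6.0] scene [654.0, -108.0, 12.0]
ledge corners scene [659.0, 162.0, 84.0] [551.0, 261.0, 84.0] [665.0, 264.0, 84.0]
ledge side [546.0, 245.0, 84.0] [559.0, 142.0, 84.0] [655.0, 147.0, 84.0]
plate [553.0, 157.0, 12.0]
plate [659.0, 157.0, 12.0]
plate [547.0, 3.0, 12.0]
plate [659.0, 3.0, 12.0]
block [556.0, -25.0, 36.0]
block [650.0, -23.0, 36.0]
block [552.0, -106.0, 36.0]
block [652.0, -105.0, 36.0]
block [564.0, 40.0, 36.0]
block [645.0, 41.0, 36.0]
block [569.0, 152.0, 36.0]
block [646.0, 152.0, 36.0]
ledge wr [552.0, 151.0, 84.0] [658.0, 150.0, 84.0]
pad [610.0, 173.0, 45.0]
```

Request:
send_rows([
  [[-0.1,-0.9,0],0],
  [[-0.1,-0.9,0],0],
  [[-0.1,-0.9,0],0],
  [[-0.1,-0.9,0],0],
  [[-0.1,-0.9,0],0],
  [[-0.1,-0.9,0],0],
  [[-0.1,-0.9,0],0],
  [[-0.1,-0.9,0],0],
  [[-0.1,-0.9,0],0.35],
  [[-0.1,-0.9,0],0.4],
  [[0,0,0],0],
  [[0,0,0],0],
], fingers=1)

```text
time_s: 1.65
tool_pos: [445.4, -18.9, 236.7]
eef_rot: [180.0, -0.0, 82.6]
wrist_force: [0.3, -0.7, 0.1]
gripper_width: 87.0
finger_force: 0.0
```

```bash
python3 - <<'E'
from h import *
a,P=shot('wrist','e.png'); s=read_state(); print(s['time_s'],s['tool_pos'],s['eef_rot'],np.round(P['cam_to_world'],2).tolist())
np.save('e.npy',a)
E
```

```text
1.7 [445.37179603 -18.92217186 236.586271  ] [ 1.79981868e+02 -6.23178522e-05  8.25563533e+01] [[0.99, 0.12, 0.04, 455.24], [-0.13, 0.95, 0.29, 59.76], [-0.0, -0.29, 0.96, 384.23], [0.0, 0.0, 0.0, 1.0]]
```

View pics/e.png

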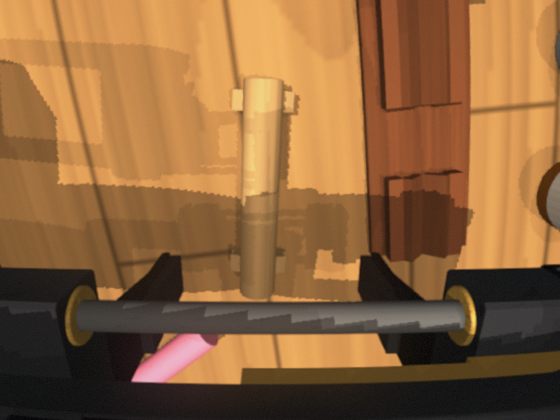

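Wrist picture: the whole pin is visible, from the far end (264,78) to the near end (257,297), edges 245–284 at row 90 and 240–275 at row 280; fingers straddle it. Pink pin at (180,355), cradle at right, untouched.

```bash
python3 - <<'E'
from h import *
P=vision.camera_params('wrist')
a=np.load('e.npy').astype(int)
for q in ((264.5,90,29),(262,185,29),(257.5,280,29),(264,78,48),(257,297.5,48)):print(q,np.round(onz(P,*q),1))
for r in (120,150,170,220,235): print(r,[ (c,a[r,c].tolist()) for c in range(236,292,4)])
E
```

```text
(264.5, 90, 29) [451.5  72.7  29. ]
(262, 185, 29) [436.8 -16.9  29. ]
(257.5, 280, 29) [ 417.6 -120.    29. ]
(264, 78, 48) [452.6  82.1  48. ]
(257, 297.5, 48) [ 416.2 -130.5   48. ]
120 [(236, [211, 147, 81]), (240, [164, 114, 66]), (244, [186, 138, 83]), (248, [222, 165, 99]), (252, [234, 181, 109]), (256, [239, 187, 114]), (260, [239, 189, 116]), (264, [232, 177, 107]), (268, [223, 167, 102]), (272, [219, 163, 98]), (276, [188, 138, 84]), (280, [141, 104, 61]), (284, [138, 96, 53]), (288, [149, 104, 60])]
150 [(236, [225, 159, 87]), (240, [210, 146, 81]), (244, [210, 156, 94]), (248, [239, 188, 113]), (252, [240, 204, 124]), (256, [241, 192, 116]), (260, [239, 188, 114]), (264, [228, 174, 104]), (268, [210, 154, 94]), (272, [214, 158, 95]), (276, [164, 122, 72]), (280, [125, 91, 52]), (284, [139, 97, 55]), (288, [174, 123, 68])]
170 [(236, [205, 145, 81]), (240, [201, 141, 77]), (244, [210, 157, 95]), (248, [237, 187, 112]), (252, [240, 204, 123]), (256, [241, 193, 117]), (260, [238, 187, 114]), (264, [226, 172, 104]), (268, [202, 150, 91]), (272, [207, 153, 93]), (276, [152, 112, 70]), (280, [132, 94, 53]), (284, [138, 96, 54]), (288, [212, 150, 82])]
220 [(236, [123, 86, 48]), (240, [108, 76, 42]), (244, [129, 96, 59]), (248, [143, 107, 64]), (252, [155, 115, 69]), (256, [172, 126, 77]), (260, [167, 125, 76]), (264, [154, 115, 70]), (268, [148, 110, 68]), (272, [151, 110, 67]), (276, [115, 85, 51]), (280, [144, 100, 58]), (284, [143, 103, 57]), (288, [142, 100, 54])]
235 [(236, [112, 78, 44]), (240, [106, 76, 46]), (244, [122, 91, 54]), (248, [137, 102, 62]), (252, [149, 111, 68]), (256, [161, 121, 74]), (260, [162, 121, 74]), (264, [148, 110, 67]), (268, [140, 105, 64]), (272, [131, 97, 59]), (276, [116, 83, 49]), (280, [139, 98, 54]), (284, [139, 96, 54]), (288, [142, 100, 57])]
```

Request:
send_rows([
  [[-0.33,-0.5,0.5],0.26],
  [[0,0,1],0],
  [[0,0,1],0],
  [[0,0,1],0],
  [[0,0,1],0],
  [[0,0,1],0],
  [[0,0,1],0],
  [[0,0,1],0],
  [[0,0,1],0],
  [[0,0,1],0],
  [[0,0,0.7],0],
  [[0,0,0.4],0],
  [[0,0,0],0],
  [[0,0,0],0],
])

```text
time_s: 3.45
tool_pos: [434.7, -24.3, 25.1]
eef_rot: [179.9, 0.0, 79.9]
wrist_force: [0.3, -0.2, 0.5]
gripper_width: 87.3
finger_force: 0.0
```

Request:
send_rows([
  [[0,0,0],0],
  [[0,0,0],0],
  [[0,0,0],0],
  [[0,0,0],0],
  [[0,0,0],0],
  [[0,0,0],0],
  [[0,0,0],0],
  [[0,0,0],0],
], fingers=0.2, grip_force=20)

```text
time_s: 4.45
tool_pos: [434.1, -24.1, 24.5]
eef_rot: [-180.0, 0.0, 79.9]
wrist_force: [-0.1, -0.4, 0.1]
gripper_width: 37.5
finger_force: 20.0
```

Request:
send_rows([
  [[0,0,-0.4],0],
  [[0,0,-0.8],0],
  [[0,0,-1],0],
  [[0,0,-1],0],
  [[0,0,-1],0],
  [[0,0,-0.8],0],
  [[0,0,0],-0.5],
  [[0,0,0],-0.51],
  [[0.15,0.85,0],0],
  [[0.15,0.85,0],0],
  [[0.15,0.85,0],0],
  [[0.15,0.85,0],0],
  [[0.15,0.85,0],0],
  [[0.15,0.85,0],0],
  [[0.15,0.85,0],0],
  [[0.15,0.85,0],0],
  [[0.15,0.85,0],0],
  [[0.15,0.85,0],0],
  [[0,0,0],0],
  [[0,0,0],0],
])

```text
time_s: 6.95
tool_pos: [603.4, 5.9, 124.5]
eef_rot: [-179.9, -0.0, 90.0]
wrist_force: [0.3, -0.6, -3.2]
gripper_width: 37.1
finger_force: 20.0
```

```bash
python3 - <<'E'
from h import *
a,P=shot('wrist','f.png'); s=read_state(); print(s['time_s'],s['tool_pos'],s['eef_rot'],s['wrist_force'],s['gripper_width'])
np.save('f.npy',a)
b,_=shot('side');np.save('fs.npy',b)
E
```

```text
7.0 [603.35101336   5.82627345 124.45992561] [-1.79945055e+02 -5.17708213e-04  9.00014768e+01] [-0.20417849  0.42958154 -2.54935808] 37.11155469666705
```

View pics/f.png

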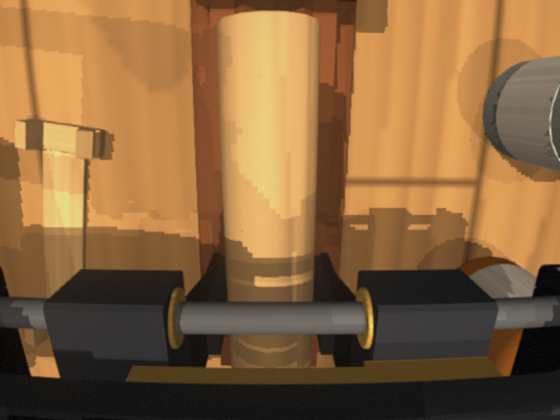

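Wrist: pin held centrally (columns 218–320 at the top, far end at row ~13), with the cradle beneath it, left plate edge near column 195, right near 350. I measure these edges.

```bash
python3 - <<'E'
from h import *
P=vision.camera_params('wrist');Q=vision.camera_params('side')
a=cv2.cvtColor(np.load('f.npy'),cv2.COLOR_RGB2HSV)[:,:,0].astype(int);g=np.load('f.npy').astype(int)
for r in (60,110,150,200,240):
    m=g[r,:,0]*1.0/np.maximum(g[r,:,2],1); 
    row=g[r].sum(1)
    dl=np.diff(g[r,:,1]);  L=180+np.argmin(dl[180:212]); R=330+np.argmax(dl[330:366])
    print(r,L,R,np.round(onz(P,L+.5,r,12)[:2]),np.round(onz(P,R+.5,r,12)[:2]))
print('pin',np.round(onz(P,268,13,148.5)),np.round(onz(P,269,100,129.5)),np.round(onz(P,269.5,230,129.5)))
b=np.load('fs.npy')
cv2.imwrite('pics/g.png',cv2.resize(b[120:270,230:400],None,fx=4,fy=4,interpolation=3)[:,:,::-1])
E
```

```text
60 191 353 [550. 114.] [659. 114.]
110 193 349 [549.  81.] [658.  81.]
150 194 347 [549.  53.] [658.  53.]
200 196 344 [548.  17.] [658.  17.]
240 198 341 [548. -15.] [657. -15.]
pin [602. 113. 148.] [602.  86. 130.] [603.  35. 130.]
```

View pics/g.png

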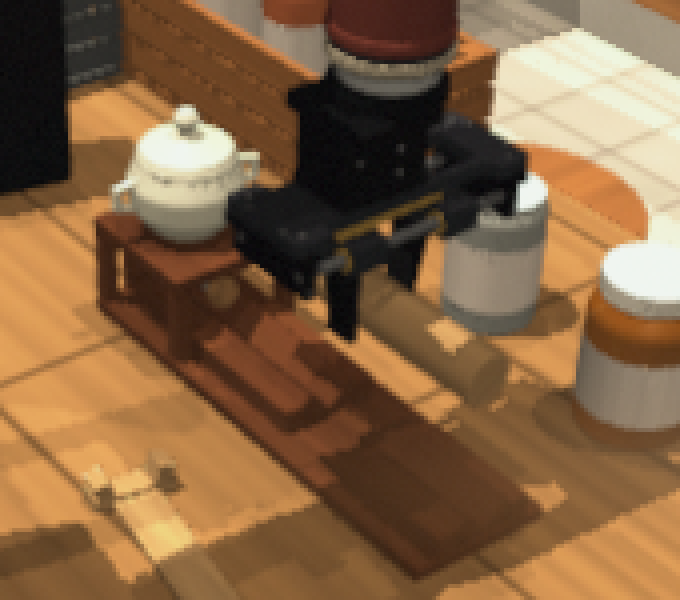

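The pin hangs above the groove, aligned; the pad is visible under the ledge. Cradle centre x ≈ 603.4, yaw ≈ -0.5°, load y ≈ 7. Lowering.

Request:
send_rows([
  [[0,0,0.6],0.05],
  [[0,0,1],0],
  [[0,0,1],0],
  [[0,0,0.8],0],
  [[0,0,0.4],0],
  [[0,0,0.15],0],
  [[0,0,0.1],0],
  [[0,0,0.1],0],
  [[0,0,0],0],
  [[0,0,0],0],
])

```text
time_s: 8.3
tool_pos: [604.4, 5.8, 41.9]
eef_rot: [180.0, 0.0, 89.5]
wrist_force: [1.0, -0.2, -1.5]
gripper_width: 37.4
finger_force: 20.0
```

Request:
send_rows([
  [[0,0,0.05],0],
  [[0,0,0],0],
  [[0,0,0],0],
])

```text
time_s: 8.68
tool_pos: [604.4, 5.8, 41.6]
eef_rot: [180.0, 0.0, 89.5]
wrist_force: [-3.3, 0.5, 4.3]
gripper_width: 37.5
finger_force: 20.0
```

Request:
send_rows([
  [[0,0,0.05],0],
  [[0,0,0],0],
  [[0,0,0],0],
])

```text
time_s: 9.05
tool_pos: [604.4, 5.9, 41.5]
eef_rot: [180.0, 0.0, 89.5]
wrist_force: [-6.7, 0.6, 12.0]
gripper_width: 37.2
finger_force: 20.0
```

Request:
send_rows([
  [[0,0,0],0],
  [[0,0,0],0],
  [[0,0,0],0],
  [[0,0,0],0],
  [[0,0,0],0],
  [[0,0,0],0],
], fingers=0.8)

```text
time_s: 9.8
tool_pos: [604.1, 5.9, 39.5]
eef_rot: [-180.0, -0.0, 89.5]
wrist_force: [-0.3, 0.9, 0.2]
gripper_width: 69.0
finger_force: 0.0
```

Request:
send_rows([
  [[0,0,-0.5],0],
  [[0,0,-1],0],
  [[0,0,-1],0],
  [[0,0,-1],0],
  [[0,0,-1],0],
  [[-0.5,0,-1],0],
  [[-1,0,0],0],
  [[-1,0,0],0],
  [[-1,0,0],0],
  [[-1,0,0],0],
  [[-1,0,0],0],
  [[-1,0,0],0],
  [[-0.5,0,0],0],
  [[0,0,0],0],
  [[0,0,0],0],
], fingers=0.8)

```text
time_s: 11.68
tool_pos: [602.9, -133.6, 149.5]
eef_rot: [-180.0, -0.0, 89.5]
wrist_force: [-0.5, 0.6, -0.1]
gripper_width: 69.8
finger_force: 0.0
```

```bash
python3 - <<'E'
from h import *
a,P=shot('wrist','i.png'); s=read_state(); print(s['time_s'],s['tool_pos'],s['eef_rot'],s['wrist_force'])
np.save('i.npy',a)
b,_=shot('side');np.save('is.npy',b)
E
```

```text
11.725 [ 602.92924099 -133.45795644  149.5098864 ] [-1.79995319e+02 -1.80481898e-02  8.95374694e+01] [-0.25208919  0.79154385  0.38479725]
```

View pics/i.png

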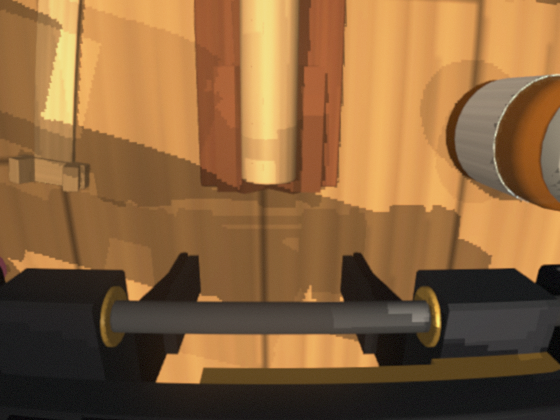

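The pin lies between the groove rims (columns 240–298), its near end at (270,184), just about flush with the cradle's near end at row 187.

```bash
python3 - <<'E'
from h import *
P=vision.camera_params('wrist')
print('near end',np.round(onz(P,270,184,64),1),'axis',np.round(onz(P,269,160,45),1),np.round(onz(P,268.5,30,45),1))
print('rim gap',np.round(onz(P,238,150,36),1),np.round(onz(P,303,150,36),1),np.round(onz(P,304,185,36),1),'plate',np.round(onz(P,200,150,12),1),np.round(onz(P,339,150,12),1),np.round(onz(P,330,192,12),1))
E
```

```text
near end [ 602.4 -104.8   64. ] axis [601.8 -91.9  45. ] [602.3  -7.8  45. ]
rim gap [579.7 -85.9  36. ] [626.  -86.3  36. ] [ 627.1 -111.8   36. ] plate [547.8 -88.4  12. ] [656.3 -89.4  12. ] [ 650.4 -123.    12. ]
```

Request:
send_rows([
  [[0,0,0],0],
  [[0,0,1],0],
  [[0,0,1],0],
  [[0,0,1],0],
  [[0,0,1],0],
  [[0,0,0.5],0],
  [[0,0,0.2],0],
  [[0,0,0],0],
  [[0,0,0],0],
  [[0,0,0],0],
  [[0,0,0],0],
], fingers=0)

```text
time_s: 13.15
tool_pos: [603.2, -134.2, 56.0]
eef_rot: [180.0, 0.0, 89.5]
wrist_force: [-0.0, -0.2, 0.1]
gripper_width: 0.1
finger_force: 0.0
```

Request:
send_rows([
  [[0.5,0,0],0],
  [[0.2,0,0],0],
  [[0.15,0,0],0],
  [[0.1,0,0],0],
  [[0.1,0,0],0],
  [[0.1,0,0],0],
  [[0.1,0,0],0],
])

```text
time_s: 14.02
tool_pos: [603.1, -109.2, 55.5]
eef_rot: [180.0, 0.0, 89.5]
wrist_force: [0.4, -1.6, -0.5]
gripper_width: 0.6
finger_force: 0.7
```

Request:
send_rows([
  [[0.1,0,0],0],
  [[0.1,0,0],0],
  [[0.1,0,0],0],
  [[0.1,0,0],0],
  [[0.1,0,0],0],
  [[0.1,0,0],0],
  [[0.1,0,0],0],
  [[0.1,0,0],0],
])

```text
time_s: 15.02
tool_pos: [603.3, -93.0, 55.6]
eef_rot: [180.0, 0.0, 89.5]
wrist_force: [0.4, -1.3, 0.0]
gripper_width: 0.5
finger_force: 0.7
```

Request:
send_rows([
  [[0.1,0,0],0],
  [[0.1,0,0],0],
  [[0.1,0,0],0],
  [[0.1,0,0],0],
  [[0.1,0,0],0],
  [[0.1,0,0],0],
])

```text
time_s: 15.78
tool_pos: [603.4, -81.0, 55.6]
eef_rot: [180.0, 0.0, 89.5]
wrist_force: [0.6, -1.2, -0.6]
gripper_width: 0.6
finger_force: 0.7
```

```bash
python3 - <<'E'
from h import *
b,Q=shot('side');P=vision.camera_params('wrist');a,_=shot('wrist')
s=read_state();print(s['time_s'],s['tool_pos'],s['wrist_force'])
x=cv2.resize(b[130:260,235:365],None,fx=4,fy=4,interpolation=3)
cv2.imwrite('pics/j.png',x[:,:,::-1])
E
```

```text
15.875 [603.38495125 -80.76104532  55.5651358 ] [ 0.22904709 -0.77219023 -0.29435556]
```

View pics/j.png

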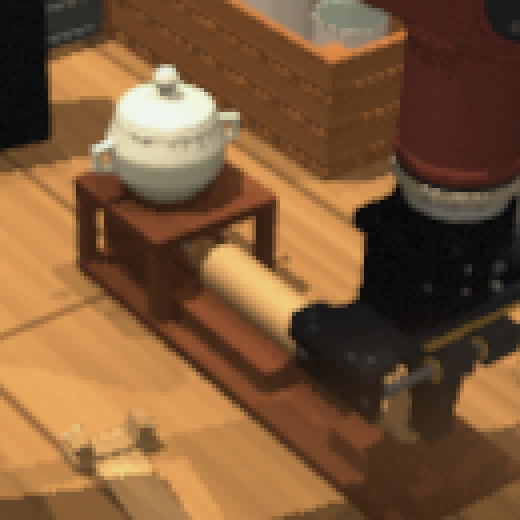

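The pin slides in the groove with its far end now just reaching the ledge (crop (210,255)); friction reads about 1.3 N. Advance slower, in short calls.

Request:
send_rows([
  [[0.07,0,0],0],
  [[0.07,0,0],0],
  [[0.07,0,0],0],
  [[0.07,0,0],0],
  [[0.07,0,0],0],
  [[0.07,0,0],0],
  [[0.07,0,0],0],
  [[0.07,0,0],0],
])

```text
time_s: 16.88
tool_pos: [603.5, -69.9, 55.6]
eef_rot: [180.0, 0.0, 89.5]
wrist_force: [0.7, -1.6, 0.6]
gripper_width: 0.2
finger_force: 0.9
```

Request:
send_rows([
  [[0.03,0,0],0],
  [[0.03,0,0],0],
  [[0.03,0,0],0],
])

```text
time_s: 17.25
tool_pos: [603.5, -68.1, 55.6]
eef_rot: [180.0, 0.0, 89.5]
wrist_force: [0.1, -1.3, 0.0]
gripper_width: 0.5
finger_force: 0.9
```

Request:
send_rows([
  [[0.03,0,0],0],
  [[0.03,0,0],0],
  [[0.02,0,0],0],
])

```text
time_s: 17.62
tool_pos: [603.5, -66.5, 55.6]
eef_rot: [180.0, -0.0, 89.5]
wrist_force: [0.3, -1.3, 0.2]
gripper_width: 0.2
finger_force: 0.9
```

Request:
send_rows([
  [[0.02,0,0],0],
  [[0,0,0],0],
])

```text
time_s: 17.88
tool_pos: [603.5, -66.1, 55.6]
eef_rot: [180.0, -0.0, 89.5]
wrist_force: [0.9, -1.4, -1.1]
gripper_width: 0.6
finger_force: 0.7
```

Request:
send_rows([
  [[0.03,0,0],0],
  [[0.03,0,0],0],
  [[0.03,0,0],0],
])

```text
time_s: 18.25
tool_pos: [603.5, -64.3, 55.5]
eef_rot: [180.0, 0.0, 89.5]
wrist_force: [0.5, -2.2, -0.4]
gripper_width: 0.5
finger_force: 0.9
```

Request:
send_rows([
  [[0.02,0,0],0],
  [[0.02,0,0],0],
  [[0,0,0],0],
])

```text
time_s: 18.62
tool_pos: [603.5, -63.5, 55.6]
eef_rot: [180.0, -0.0, 89.5]
wrist_force: [0.4, -1.5, 0.7]
gripper_width: 0.4
finger_force: 0.8
```

Request:
send_rows([
  [[0.03,0,0],0],
  [[0.03,0,0],0],
  [[0.03,0,0],0],
])

```text
time_s: 19.0
tool_pos: [603.6, -62.5, 55.6]
eef_rot: [180.0, 0.1, 89.5]
wrist_force: [0.3, -6.3, 0.4]
gripper_width: 0.4
finger_force: 3.1
```

Request:
send_rows([
  [[0,0,0],0],
  [[0,0,0],0],
  [[0,0,0],0],
])

```text
time_s: 19.38
tool_pos: [603.5, -62.5, 55.6]
eef_rot: [180.0, 0.1, 89.5]
wrist_force: [1.2, -5.4, 0.6]
gripper_width: 0.3
finger_force: 2.7
```

Steady rise of about 4 N over 1.4 N friction: the pad is felt. Back off gently, then away.

Request:
send_rows([
  [[-0.02,0,0],0],
  [[-0.03,0,0],0],
  [[-0.05,0,0],0],
  [[-0.1,0,0],0],
  [[-0.3,0,0],0],
  [[-0.6,0,0],0],
  [[-0.6,0,0],0],
  [[0,0,-0.7],0],
  [[0,0,-1],0],
  [[0,0,-1],0],
  [[0,0,-1],0],
  [[0,0,-1],0],
  [[0,0,0],0],
  [[0,0,0],0],
  [[0,0,0],0],
])

```text
time_s: 21.25
tool_pos: [602.4, -95.5, 148.2]
eef_rot: [-179.9, -0.0, 89.5]
wrist_force: [-0.4, -0.2, 0.9]
gripper_width: 0.2
finger_force: 0.0
```

```bash
python3 - <<'E'
from h import *
a,P=shot('wrist'); b,Q=shot('side'); s=read_state(); print(s['time_s'],s['tool_pos'],s['wrist_force'])
x=cv2.resize(b[130:260,235:365],(400,400),interpolation=3);y=cv2.resize(a,(400,300))
y=np.vstack([y,np.zeros((100,400,3),np.uint8)])
cv2.imwrite('pics/k.png',np.hstack([x,y])[:,:,::-1])
E
```

```text
21.35 [602.61268733 -95.56813263 148.40730918] [-0.32365173 -0.00158235 -0.40790073]
```

View pics/k.png

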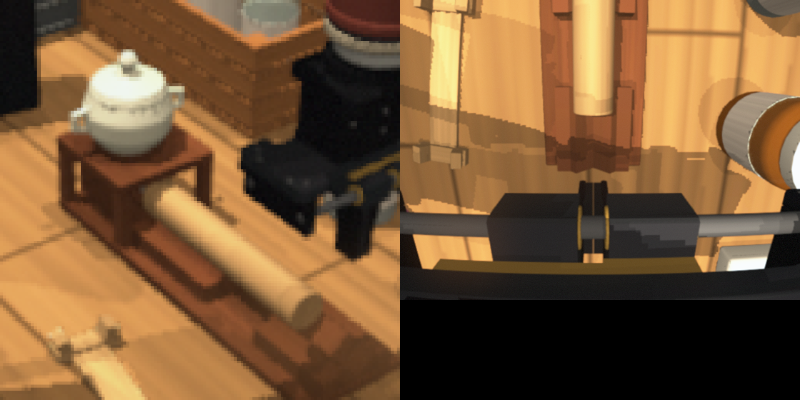

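The pin lies in the groove, in under the ledge (left, far end at (150,200)), the gripper is clear, and the bowl is in place.

```bash
python3 -c "
from h import *
print(onz(vision.camera_params('wrist'),270,162,64)); print(workorder.finish_job())"
```

```text
[602.07845633 -52.35139708  64.        ]
the job is handed in; nothing more can be done
None
```

I laid the rolling pin in the groove, pushed it in under the ledge until I felt the cork stop (about 4 N above sliding friction), then let go, backed the gripper clear and handed the job in. The hand-in returned no verdict, and after release I checked the pin's place only by camera, not its contact with the pad.

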